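Reach the jar behind the plating beakers

ROBOT

A 6-joint arm with a two-finger parallel gripper is mounted at the origin on the work surface. World frame = base frame: x ahead of the robot, y to its left, z up, the work surface at z = 0. Lengths are in m, angles in rad, forces in N, time in s.
With the tool pointing down it reaches from about 0.35 to 0.85 m from the base axis. Payload 8.1 kg.
Tool frame: the origin (TCP) lies between the finger pads; the fingertips stand 11 mm ahead of it and the grasp point (between the pads) lies 8 mm behind it; y points along the fingers, x is the direction in which the jaws open and shut, and the axes are right-handed (so a half turn about y gives the same grasp; the last joint's range is limited). The gripper opens to 93 mm and grips with 3 to 60 N. Pads are 15 mm wide; open, the fingers measure 128 mm over their backs; the gripper's body (75 mm by 188 mm) begins 65 mm behind the grasp point.
Start: joints at [1.108, 0.13, 1.488, -0, 1.523, -0.085], TCP at [0.221, 0.558, 0.23] pointing down, gripper open.
Joint ranges: [-2.96, 2.96], [-0.89, 2.26], [0.02, 2.5], [-1.34, 4.48], [0, 2.73], [-2.66, 2.66]. Speed limits (rad/s): [2.39, 2.39, 2.79, 3.14, 3.14, 3.14].

INTERFACE

Orientations are given as a rotation vector (axis times angle).
In Python, from plant import readout, optics, robot gives the robot as it stands.
- The arm moves only by the shell command python3 -m creep 'ROWS' [FORCE]. ROWS is JSON, a list that holds one entry, the list of rows, each a list of 7 numbers: the closure, from 0 (fully open) to 1 (shut), then the shift along the tool's x, y, z in cm, then the turn, a rotation vector about the tool's x, y, z in degrees. In form: [[[grip, x, y, z, wx, wy, wz], ...]]. A call has exactly 8 rows; each row shifts and turns the pose as measured when the row begins, along the tool's axes as they then stand; what a row does not reach is not made up. A row lasts 1/10 s, in which the tool goes at most 50 mm and 8.59 degrees, less where a joint would pass 70% of its speed; a pose out of reach is approached as far as the arm can. A call is refused whole if a number of a shift passes 5 or a number of a turn 8.59, either way. A call with a gripper value outside its range is refused whole. The fingers move at their own pace and stop on an object; FORCE is the grip in N (left out, the last holds). Time passes only in rows, so rows that do not move let the fingers close, or fill a call up. It gives the time, the measured TCP pose, the force and the opening at its end, in the units of the state.
- readout.read_state(): the state, without advancing time (a new reading comes with each control period).
- optics.read_camera(name): name is "side" or "top"; returns a dict with "frame" (384x512x3 uint8, red, green, blue), "depth" (384x512 float32, m along the optical axis (not along the pixel's ray), 0 where there is no reading), "intrinsics" (3x3 intrinsics, pixels), "R" (3x3) and "t" (3): a world point X has camera coordinates R X + t. Camera axes: x right, y down, z forward; pixel columns grow to the right and rows downward; lengths in m; the calibration is good to about 2 mm. A picture is of the moment at which its call begins.
- robot.close_job(): hands the job in, once; it reports no verdict.
The state is a dict: "t": time; "q": joint angles; "dq": joint speeds; "joint_torque": joint torques, N m; "tool_pos": TCP position; "orientation": TCP orientation; "force": force on the tool from outside, world axes, zero at the start; "wrist_torque": the same for the moment, N m; "opening": finger opening in m.
Only numpy, scipy, OpenCV 4.12 (cv2) and the standard library are available. Lean on these libraries where they do the work, as an engineer would, in place of code of your own. Each camera call takes 0.05 s, during which the arm holds its last target. There are 200 camera calls.

TASK

The small amber jar is hemmed in at the back of the stirrer by three lidded beakers: first move all three beakers onto the grey side tray, then take the amber jar to the middle of the round white stand. With the jar standing there, put every beaker back on the stirrer, centred on the pad of its lid's colour. Keep all the glass upright, set it down without dropping it, and leave the green cup where it is.

Things in the scene. Friction and masses are not known exactly. Their poses are not given: they have to be found in the camera images.
- beaker_blue_center (a point): Closed glass beaker with a blue lid, loose, about 0.2 kg, upright, 128 mm high in all: clear glass 58 mm across and 76 mm high, blue lid disc 60 mm across (76 to 84 mm above the underside), and on it a blue round grip knob 26 mm across and 44 mm high (84 to 128 mm above the underside). The point is on its axis half-way up, 64 mm above the underside; the middle of the knob is 42 mm above the point. z up along the axis.
- beaker_yellow_center (a point): Closed glass beaker with a yellow lid, loose, about 0.2 kg, upright, 128 mm high in all: clear glass 58 mm across and 76 mm high, yellow lid disc 60 mm across (76 to 84 mm above the underside), and on it a yellow round grip knob 26 mm across and 44 mm high (84 to 128 mm above the underside). The point is on its axis half-way up, 64 mm above the underside; the middle of the knob is 42 mm above the point. z up along the axis.
- beaker_red_center (a point): Closed glass beaker with a red lid, loose, about 0.2 kg, upright, 128 mm high in all: clear glass 58 mm across and 76 mm high, red lid disc 60 mm across (76 to 84 mm above the underside), and on it a red round grip knob 26 mm across and 44 mm high (84 to 128 mm above the underside). The point is on its axis half-way up, 64 mm above the underside; the middle of the knob is 42 mm above the point. z up along the axis.
- pad_blue: Round blue pad, 72 mm across and 3 mm thick, fixed on the flat steel deck of the stirrer (deck 35 mm above the table, 195 x 230 mm); home of the beaker with the blue lid, which stands on it at the start with only the pad's rim showing. Origin: centre of the underside, so a beaker standing on it has its centre point 67 mm above. The three pads stand in a horseshoe, 74 mm from centre to centre, open on the side away from the robot, with the amber jar inside.
- pad_yellow: Round yellow pad, 72 mm across and 3 mm thick, fixed on the flat steel deck of the stirrer (deck 35 mm above the table, 195 x 230 mm); home of the beaker with the yellow lid, which stands on it at the start with only the pad's rim showing. Origin: centre of the underside, so a beaker standing on it has its centre point 67 mm above. The three pads stand in a horseshoe, 74 mm from centre to centre, open on the side away from the robot, with the amber jar inside.
- pad_red: Round red pad, 72 mm across and 3 mm thick, fixed on the flat steel deck of the stirrer (deck 35 mm above the table, 195 x 230 mm); home of the beaker with the red lid, which stands on it at the start with only the pad's rim showing. Origin: centre of the underside, so a beaker standing on it has its centre point 67 mm above. The three pads stand in a horseshoe, 74 mm from centre to centre, open on the side away from the robot, with the amber jar inside.
- amber_jar_center (a point): Small amber glass jar with a flat black lid, loose, about 0.1 kg, a plain upright cylinder 44 mm across and 46 mm high, standing on the stirrer's steel deck behind and between the beakers (they leave too little room for a gripper). The point is on its axis half-way up, 23 mm above the underside. z up.
- stand: Round white ceramic stand, 68 mm across and 8 mm high, fixed on the table between stirrer and tray; flat top. Origin: centre of the underside; the jar standing on it has its centre point 31 mm above.
- tray: Grey square side tray, fixed on the table, 210 x 210 mm outside, flat floor 4 mm thick, rim 4 mm thick and 16 mm high; x and y along its sides. Origin: centre of the underside; a beaker standing in it has its centre point 68 mm above. Room for all three beakers, for example 55 mm either side of the centre.
- green_cup: Bystander: loose open green plastic cup, 68 mm across the rim and 95 mm high, farther from the robot, beyond the white stand. Origin: centre of the underside. Not to be moved.
There are look-alikes about, which are no part of the job. Several things look just like the stand: the one meant starts farthest to the robot's left.

How it is judged:
By the outcome, as a careful person would: the job done as asked, in the order asked, and still so for the second after the job is handed in, with the robot touching nothing.
It also fails if it takes over 138 s, if anything falls off the work surface, if the arm or the gripper's body presses on something with over 40 N, if the wrist force passes 120 N, or if a joint passes its speed limit or range.

## Working session

There is one attempt and no reset: what is moved stays moved. The work goes in short steps, Python scripts to look and compute and a shell command to move; the robot and the scene stay as the last step left them, time stands still between calls to the robot, and variables do not carry over. Pictures are saved under pics/ and viewed, about 12 in all and at most 16, crops included, and the job is handed in when it is done.

```bash
ls; mkdir -p pics; python3 - <<'E'
from plant import readout, optics
import cv2, numpy as np, json
s=readout.read_state(); print({k:np.round(v,3).tolist() for k,v in s.items()})
for n in ("top","side"):
    c=optics.read_camera(n); cv2.imwrite(f"pics/{n}0.png",c["frame"][...,::-1]); np.savez(f"{n}0.npz",**c)
    print(n,np.round(c["intrinsics"],1).tolist(),np.round(c["R"],3).tolist(),np.round(-c["R"].T@c["t"],3))
E
```

```text
pics
{'t': 0.0, 'q': [1.108, 0.131, 1.489, 0.0, 1.523, -0.085], 'dq': [-0.001, 0.0, 0.001, -0.001, 0.001, -0.001], 'joint_torque': [0.001, -55.987, -49.175, 0.076, 0.036, -0.0], 'tool_pos': [0.221, 0.557, 0.229], 'orientation': [-1.365, -0.925, 0.928], 'force': [0.054, 0.263, -0.365], 'wrist_torque': [0.014, 0.004, 0.03], 'opening': 0.093}
top [[445.4, 0.0, 256.7], [0.0, 445.4, 196.7], [0.0, 0.0, 1.0]] [[-0.023, -1.0, -0.014], [-0.991, 0.024, -0.13], [0.131, 0.011, -0.991]] [ 0.472 -0.004  0.905]
side [[425.8, 0.0, 258.0], [0.0, 425.8, 188.9], [0.0, 0.0, 1.0]] [[-0.915, -0.404, -0.011], [-0.23, 0.544, -0.807], [0.332, -0.735, -0.591]] [0.294 0.628 0.597]
```

View pics/top0.png

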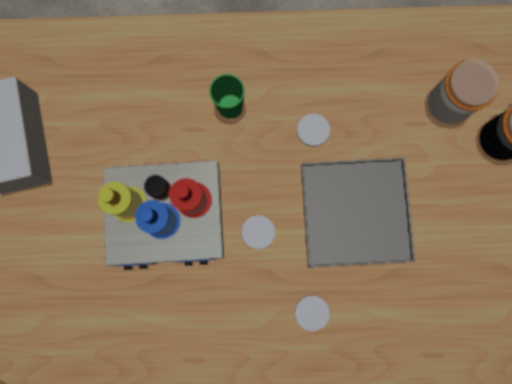

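View pics/side0.png

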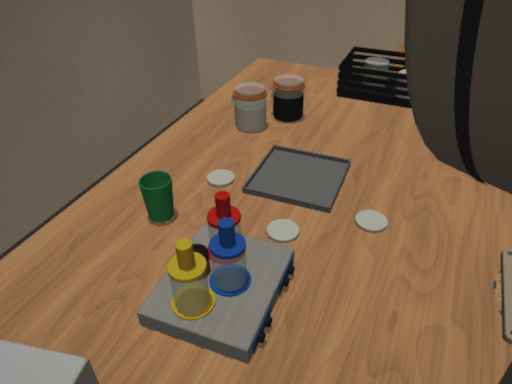

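The top view shows the yellow, blue and red knobs at about (113,199), (147,216) and (183,192), and the jar lid at (157,187). There are three white discs. The leftmost, at (258,232), has the largest y, so it is the stand. The tray is centred near (357,212) and the cup is at (228,95). The side view agrees with this.

```bash
cat > h.py <<'E'
import numpy as np, cv2
from scipy.spatial.transform import Rotation as Ro
def cloud(c):
    K=c["intrinsics"];d=c["depth"];v,u=np.mgrid[:384,:512]
    p=np.stack([(u-K[0,2])/K[0,0]*d,(v-K[1,2])/K[1,1]*d,d],-1)
    w=(p-c["t"])@c["R"]; w[d==0]=np.nan; return w
def circ(w,m):  # centre of the circle enclosing xy points (min enclosing), size, median z
    p=w[m]; p=p[~np.isnan(p[:,0])]
    (x,y),r=cv2.minEnclosingCircle(p[:,:2].astype(np.float32)); return np.round([x,y,r*2,*np.median(p,0),len(p)],4)
def masks(c):
    h=cv2.cvtColor(c["frame"],cv2.COLOR_RGB2HSV);H,S,V=[h[...,i].astype(int) for i in range(3)]
    sat=(S>150)&(V>60)
    return dict(yellow=sat&(H>24)&(H<35),blue=sat&(H>100)&(H<130),red=sat&((H<6)|(H>174)),green=(S>120)&(H>45)&(H<85),
      white=(S<40)&(V>170),black=(V<50))
def axes(s):
    return Ro.from_rotvec(s["orientation"]).as_matrix()
E
python3 - <<'E'
from h import *
from plant import readout
print(axes(readout.read_state()).round(3))
for n in ("top","side"):
    c=dict(np.load(n+"0.npz")); w=cloud(c); m=masks(c); z=w[...,2]
    print(n)
    for k in ("yellow","blue","red"):
        for lo,hi in ((.155,.18),(.11,.13),(.03,.05)):
            mm=m[k]&(z>lo)&(z<hi)
            if mm.sum()>8: print(k,lo,circ(w,mm))
    jm=m["black"]&(z>.07)&(z<.09)&(w[...,0]<.7)&(w[...,1]>0)
    if jm.sum()>5: print("jar",circ(w,jm))
    nl,L,st,ce=cv2.connectedComponentsWithStats((m["white"]&(z<.03)).astype(np.uint8))
    for i in range(1,nl):
        if st[i,4]>100: print("white",ce[i].round(),circ(w,L==i))
    if n=="top":
        for nm,lo,hi in (("tray",-1,.03),("deck",.03,.042)):
            h=cv2.cvtColor(c["frame"],cv2.COLOR_RGB2HSV)
            mm=((h[...,1]<60)&(z>lo)&(z<hi)&~m["white"]).astype(np.uint8)
            mm=cv2.morphologyEx(mm,cv2.MORPH_OPEN,np.ones((3,3)))
            nl,L,st,ce=cv2.connectedComponentsWithStats(mm)
            i=1+st[1:,4].argmax(); p=w[L==i]; print(nm,st[i],cv2.minAreaRect(p[:,:2].astype(np.float32)),np.median(p,0).round(4))
        print("green",circ(w,m["green"]&(z>.08)))
E
```

```text
[[ 0.369 -0.001 -0.929]
 [ 0.929 -0.002  0.369]
 [-0.002 -1.     0.   ]]
top
yellow 0.155 [5.790e-01 2.562e-01 2.520e-02 5.769e-01 2.502e-01 1.650e-01 4.500e+01]
yellow 0.11 [5.772e-01 2.529e-01 5.200e-02 5.716e-01 2.482e-01 1.220e-01 9.000e+01]
yellow 0.03 [ 0.5514  0.2639  0.0278  0.5486  0.2659  0.0386 13.    ]
blue 0.155 [5.454e-01 1.919e-01 2.630e-02 5.449e-01 1.907e-01 1.660e-01 1.980e+02]
blue 0.11 [5.450e-01 1.904e-01 5.810e-02 5.396e-01 1.831e-01 1.221e-01 5.650e+02]
blue 0.03 [5.438e-01 1.915e-01 6.590e-02 5.285e-01 1.716e-01 3.830e-02 1.340e+02]
red 0.155 [5.839e-01 1.313e-01 2.640e-02 5.835e-01 1.308e-01 1.660e-01 1.960e+02]
red 0.11 [5.836e-01 1.317e-01 5.980e-02 5.775e-01 1.247e-01 1.221e-01 5.780e+02]
red 0.03 [5.846e-01 1.380e-01 8.420e-02 5.710e-01 1.087e-01 3.840e-02 1.760e+02]
jar [6.056e-01 1.942e-01 4.150e-02 6.051e-01 1.936e-01 8.100e-02 3.750e+02]
tray [  302   158   112   109 10903] ((0.555524468421936, -0.19631072878837585), (0.20937736332416534, 0.21522505581378937), 1.8315445184707642) [ 0.5537 -0.196   0.0043]
deck [ 103  160  120  106 6840] ((0.5608401894
[... 302 characters left out ...]
01 2.584e-01 5.970e-02 5.742e-01 2.677e-01 1.237e-01 5.390e+02]
yellow 0.03 [5.797e-01 2.580e-01 7.190e-02 5.654e-01 2.799e-01 3.970e-02 1.820e+02]
blue 0.155 [5.451e-01 1.924e-01 2.660e-02 5.439e-01 1.966e-01 1.668e-01 2.040e+02]
blue 0.11 [5.463e-01 1.926e-01 5.990e-02 5.384e-01 2.025e-01 1.237e-01 5.890e+02]
blue 0.03 [4.840e-01 1.929e-01 1.914e-01 5.247e-01 2.151e-01 3.960e-02 3.040e+02]
red 0.155 [5.708e-01 1.601e-01 8.520e-02 5.824e-01 1.362e-01 1.667e-01 1.760e+02]
red 0.11 [5.745e-01 1.596e-01 1.117e-01 5.853e-01 1.354e-01 1.237e-01 3.230e+02]
red 0.03 [ 0.611   0.1508  0.026   0.6114  0.1505  0.04   16.    ]
jar [6.045e-01 1.892e-01 3.680e-02 6.014e-01 1.866e-01 8.280e-02 1.170e+02]
```

```bash
python3 - <<'E'
from h import *
for n in ("top","side"):
    c=dict(np.load(n+"0.npz")); w=cloud(c); z=w[...,2]
    h=cv2.cvtColor(c["frame"],cv2.COLOR_RGB2HSV)
    mm=((h[...,1]<45)&(h[...,2]>130)&(z<.025)&(z>-.01)).astype(np.uint8)
    nl,L,st,ce=cv2.connectedComponentsWithStats(mm)
    for i in range(1,nl):
        if 200<st[i,4]<3000: print(n,ce[i].round(),circ(w,L==i))
E
python3 -m creep '[[[0.4,0,0,0,0,-7.2,0],[0.4,0,0,0,0,-7.2,0],[0.4,0,0,0,0,-7.2,0],[0.4,0,0,0,0,0,0],[0.4,-3.2,0,-2.7,0,0,0],[0.4,-3.2,0,-2.7,0,0,0],[0.4,-3.2,0,-2.7,0,0,0],[0.4,0,0,0,0,0,0]]]' 25
python3 -c "
from h import *;from plant import readout;s=readout.read_state();print(axes(s).round(3),s['q'])"
```

```text
top [313. 129.] [ 7.306e-01 -1.143e-01  7.140e-02  7.277e-01 -1.144e-01  8.200e-03
  8.220e+02]
top [258. 232.] [5.195e-01 4.800e-03 6.920e-02 5.191e-01 4.800e-03 8.200e-03 9.070e+02]
top [312. 313.] [ 3.571e-01 -9.780e-02  7.000e-02  3.578e-01 -9.730e-02  8.200e-03
  9.760e+02]
side [220. 177.] [ 7.289e-01 -1.137e-01  6.640e-02  7.289e-01 -1.123e-01  1.020e-02
  3.220e+02]
side [371. 220.] [ 3.595e-01 -9.750e-02  6.670e-02  3.590e-01 -9.520e-02  9.800e-03
  4.930e+02]
side [282. 230.] [5.208e-01 5.300e-03 6.720e-02 5.198e-01 7.400e-03 1.000e-02 5.320e+02]
t: 0.9
tool_pos: [0.3031, 0.458, 0.2244]
orientation: [-1.212, -1.203, 1.217]
force: [0.6, 0.8, 0.7]
opening: 0.0556
[[-0.    -0.004 -1.   ]
 [ 1.    -0.008 -0.   ]
 [-0.008 -1.     0.004]] [ 8.93923254e-01  4.47273547e-03  1.62939112e+00 -1.60579867e-03
  1.51642026e+00 -6.76910611e-01]
```

```bash
python3 -m creep '[[[0.4,-3.5,-0.1,-3,0,0,0],[0.4,-3.5,0,-3,0,0,0],[0.4,-3.5,0,-3,0,0,0],[0.4,-3.5,0,-3,0,0,0],[0.4,-3.5,0,-3,0,0,0],[0.4,-3.5,0,-3,0,0,0],[0.4,-3.5,0,-3,0,0,0],[0.4,0,0,0,0,0,0]]]' 25
```

```text
t: 1.7
tool_pos: [0.5152, 0.2049, 0.2246]
orientation: [-1.222, -1.183, 1.197]
force: [-0.0, 0.4, 0.0]
opening: 0.0559
```

```bash
python3 -m creep '[[[0.4,-3.6,0,-3.3,0,0,0],[0.4,-2.6,0,-2.5,0,0,0],[0.4,-1,0,-1,0,0,0],[0.4,0,1,0,0,0,0],[0.4,0,2,0,0,0,0],[0.4,0,0,0,0,0,0],[0.4,0,0,0,0,0,0],[0.4,0,0,0,0,0,0]]]' 25
python3 - <<'E'
from h import *
from plant import readout,optics
s=readout.read_state();A=axes(s);print(A.round(3),s['q'].__class__,np.round(s["tool_pos"],4))
c=optics.read_camera("side");cv2.imwrite("pics/s1.png",c["frame"][...,::-1])
E
```

```text
t: 2.5
tool_pos: [0.5764, 0.1398, 0.1913]
orientation: [-1.22, -1.173, 1.188]
force: [0.1, -0.0, 1.5]
opening: 0.0558
[[ 0.037 -0.011 -0.999]
 [ 0.999 -0.002  0.037]
 [-0.002 -1.     0.011]] <class 'numpy.ndarray'> [0.5764 0.1398 0.1913]
```

View pics/s1.png

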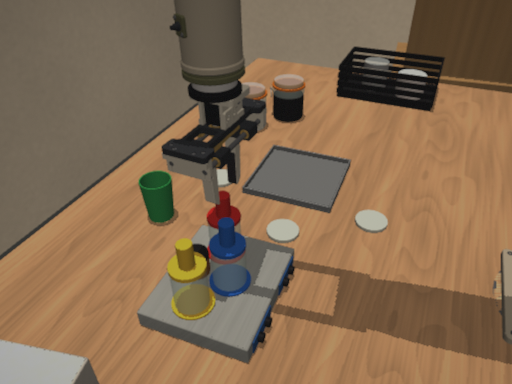

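The arm is over the red beaker and the picture is clear. Next I trim the offset, go down and grip.

```bash
python3 -m creep '[[[0.4,-0.8,0,-0.8,-0.6,-2.1,0],[0.4,0,0,0,0,0,0],[0.4,0,1.5,0,0,0,0],[0.4,0,1.5,0,0,0,0],[0.4,0,1.2,0,0,0,0],[0.4,0,0.8,0,0,0,0],[0.4,0,0,0,0,0,0],[0.4,0,0,0,0,0,0]]]' 25
python3 -m creep '[[[0.4,0,0,0,0,0,0],[1,0,0,0,0,0,0],[1,0,0,0,0,0,0],[1,0,0,0,0,0,0],[1,0,0,0,0,0,0],[1,0,0,0,0,0,0],[1,0,0,0,0,0,0],[1,0,0,0,0,0,0]]]' 25
python3 -c "
from h import *;from plant import readout;s=readout.read_state();print(axes(s).round(3),s['tool_pos'])"
```

```text
t: 3.35
tool_pos: [0.5832, 0.1341, 0.1381]
orientation: [-1.211, -1.208, 1.209]
force: [0.9, 0.4, 0.4]
opening: 0.0555
t: 4.15
tool_pos: [0.5843, 0.1341, 0.14]
orientation: [-1.213, -1.21, 1.207]
force: [0.6, -0.5, 0.4]
opening: 0.0256
[[ 0.001  0.003 -1.   ]
 [ 1.    -0.001  0.001]
 [-0.001 -1.    -0.003]] [0.58432732 0.13407152 0.13997357]
```

```bash
python3 -m creep '[[[1,0,-0.5,0,0,0,0],[1,0,-1.5,0,0,0,0],[1,0,-2.5,0,0,0,0],[1,0,-2.5,0,0,0,0],[1,-1.5,-0.5,0,0,0,0],[1,-3,0,-0.4,0,0,0],[1,-3.5,0,-0.4,0,0,0],[1,-3.5,0,-0.4,0,0,0]]]' 25
python3 -m creep '[[[1,-3.5,0,-0.4,0,0,0],[1,-3.5,0,-0.4,0,0,0],[1,-3.5,0,-0.4,0,0,0],[1,-3.5,0,-0.4,0,0,0],[1,-3.5,0,0,0,0,0],[1,-3,0,0,0,0,0],[1,-2,0,0,0,0,0],[1,0,0,0,0,0,0]]]' 25
python3 -c "
from h import *;from plant import readout;s=readout.read_state();print(axes(s).round(3),s['tool_pos'],s['opening'],s['q'])"
```

```text
t: 4.95
tool_pos: [0.595, 0.018, 0.2208]
orientation: [-1.208, -1.215, 1.213]
force: [0.8, -0.4, -3.0]
opening: 0.0257
t: 5.75
tool_pos: [0.6068, -0.2289, 0.2196]
orientation: [-1.211, -1.206, 1.212]
force: [0.6, -0.5, -3.8]
opening: 0.0255
[[ 0.001 -0.001 -1.   ]
 [ 1.    -0.004  0.001]
 [-0.004 -1.     0.001]] [ 0.60679742 -0.22886113  0.21961259] 0.02549477021886061 [-0.43739185  0.26515757  1.35391488 -0.00407027  1.52223577 -2.00745013]
```

```bash
python3 -m creep '[[[1,-2,2,0,0,0,0],[1,0,3,0,0,0,0],[1,0,2.5,0,0,0,0],[1,0,1.5,0,0,0,0],[1,0,0.5,0,0,0,0],[1,0,0,0,0,0,0],[1,0,0,0,0,0,0],[1,0,0,0,0,0,0]]]' 25
```

```text
t: 6.55
tool_pos: [0.606, -0.2514, 0.1248]
orientation: [-1.214, -1.207, 1.211]
force: [0.1, 0.4, -2.9]
opening: 0.0257
```

```bash
python3 -m creep '[[[1,0,0.8,0,0,0,0],[1,0,0.4,0,0,0,0],[1,0,0.2,0,0,0,0],[1,0,0.2,0,0,0,0],[1,0,0.1,0,0,0,0],[1,0,0.1,0,0,0,0],[1,0,0,0,0,0,0],[1,0,0,0,0,0,0]]]' 25
```

```text
t: 7.35
tool_pos: [0.6078, -0.2521, 0.1084]
orientation: [-1.219, -1.209, 1.211]
force: [-0.1, -0.1, -4.3]
opening: 0.0257
```

```bash
python3 -m creep '[[[1,0,0.1,0,0,0,0],[1,0,0.1,0,0,0,0],[1,0,0.1,0,0,0,0],[1,0,0,0,0,0,0],[1,0,0,0,0,0,0],[1,0,0,0,0,0,0],[1,0,0,0,0,0,0],[1,0,0,0,0,0,0]]]' 25
```

```text
t: 8.15
tool_pos: [0.6085, -0.2524, 0.1062]
orientation: [-1.22, -1.21, 1.211]
force: [-0.5, -0.6, -2.1]
opening: 0.0255
```

```bash
python3 -m creep '[[[1,0,0.1,0,0,0,0],[1,0,0.1,0,0,0,0],[1,0,0,0,0,0,0],[1,0,0,0,0,0,0],[1,0,0.1,0,0,0,0],[1,0,0.1,0,0,0,0],[1,0,0,0,0,0,0],[1,0,0,0,0,0,0]]]' 25; python3 -c "
from h import *;from plant import readout;s=readout.read_state();print(axes(s).round(3),s['tool_pos'],s['opening'],s['force'])"
```

```text
t: 8.95
tool_pos: [0.6098, -0.2531, 0.106]
orientation: [-1.224, -1.212, 1.21]
force: [-1.0, 0.3, 1.2]
opening: 0.025
[[ 0.001  0.01  -1.   ]
 [ 1.    -0.009  0.001]
 [-0.009 -1.    -0.01 ]] [ 0.60984906 -0.25311839  0.10604455] 0.02495382715598338 [-0.96290397  0.33373518  1.21232085]
```

```bash
python3 -m creep '[[[0.9,0,0,0,0,0,0],[0.6,0,0,0,0,0,0],[0.4,0,0,0,0,0,0],[0.4,0,0,0,0,0,0],[0.4,0,-1.5,0,0,0,0],[0.4,0,-3,0,0,0,0],[0.4,0,-3,0,0.6,0,-0.5],[0.4,2,-3,1,0,0,0]]]' 25
python3 -m creep '[[[0.4,4.5,-1,1,0,0,0],[0.4,4.5,0,1,0,0,0],[0.4,4.5,0,1,0,0,0],[0.4,4.5,0,1,0,0,0],[0.4,4.5,0,0,0,0,0],[0.4,4.5,0,0,0,0,0],[0.4,4.5,0,0,0,0,0],[0.4,4.5,0,0,0,0,0]]]' 25; python3 -c "
from h import *;from plant import readout;s=readout.read_state();print(axes(s).round(3),s['tool_pos'],s['opening'],s['force'])"
```

```text
t: 9.75
tool_pos: [0.5964, -0.2324, 0.2099]
orientation: [-1.202, -1.202, 1.209]
force: [0.9, -0.5, -0.3]
opening: 0.0557
t: 10.55
tool_pos: [0.5608, 0.1344, 0.2408]
orientation: [-1.229, -1.212, 1.195]
force: [1.0, -0.9, -0.4]
opening: 0.0557
[[ 0.011  0.017 -1.   ]
 [ 1.    -0.003  0.011]
 [-0.002 -1.    -0.017]] [0.56083579 0.13441425 0.24084675] 0.05566919035797212 [ 0.97188796 -0.85154145 -0.35502979]
```

```bash
python3 -m creep '[[[0.4,3,0,0.8,1,-0.6,0],[0.4,2.2,0,0.8,0,0,0],[0.4,0.5,2,0,0,0,0],[0.4,0,2,0,0,0,0],[0.4,0,1,0,0,0,0],[0.4,0,0,0,0,0,0],[0.4,0,0,0,0,0,0],[0.4,0,0,0,0,0,0]]]' 25; python3 -c "
from h import *;from plant import readout;s=readout.read_state();print(axes(s).round(3),s['tool_pos'],s['opening'],s['force'])"
```

```text
t: 11.35
tool_pos: [0.546, 0.2022, 0.2009]
orientation: [-1.212, -1.225, 1.208]
force: [0.5, -0.2, 0.6]
opening: 0.0558
[[-0.008  0.011 -1.   ]
 [ 1.     0.002 -0.008]
 [ 0.002 -1.    -0.011]] [0.54595697 0.20215759 0.20094678] 0.055770243711642326 [ 0.46809312 -0.17884126  0.5526335 ]
```

```bash
python3 -m creep '[[[0.4,-1,0,0,0.6,0,0],[0.4,0,1,0,0,0,0],[0.4,0,1.5,0,0,0,0],[0.4,0,1.5,0,0,0,0],[0.4,0,1.2,0,0,0,0],[0.4,0,0.7,0,0,0,0],[0.4,0,0,0,0,0,0],[0.4,0,0,0,0,0,0]]]' 25;  python3 -c "
from h import *;from plant import readout;s=readout.read_state();print(axes(s).round(3),s['tool_pos'],s['opening'],s['force'])"
```

```text
t: 12.15
tool_pos: [0.5461, 0.1902, 0.1366]
orientation: [-1.204, -1.215, 1.213]
force: [0.5, 0.2, 0.2]
opening: 0.0558
[[-0.006 -0.001 -1.   ]
 [ 1.     0.002 -0.006]
 [ 0.002 -1.     0.001]] [0.54612788 0.19021687 0.13660944] 0.05577122564745146 [0.50130211 0.24562118 0.18783576]
```

```bash
python3 -m creep '[[[0.5,0.1,-0.3,0,0,0,0],[0.7,0,0,0,0,0,0],[1,0,0,0,0,0,0],[1,0,0,0,0,0,0],[1,0,0,0,0,0,0],[1,0,0,0,0,0,0],[1,0,0,0,0,0,0],[1,0,0,0,0,0,0]]]' 25
python3 -m creep '[[[1,0,-0.5,0,0,0,0],[1,0,-1.5,0,0,0,0],[1,0,-2.5,0,0,0,0],[1,0,-2.5,0,0,0,0],[1,-1.5,-0.7,0,0,0,0],[1,-3,0,0.4,0,0,0],[1,-3.5,0,0.4,0,0,0],[1,-3.5,0,0.4,0,0,0]]]' 25
python3 -m creep '[[[1,-4,0,0.6,0,0,0],[1,-4,0,0.6,0,0,0],[1,-4,0,0.6,0,0,0],[1,-4,0,0.6,0,0,0],[1,-4,0,0.6,0,0,0],[1,-4,0,0,0,0,0],[1,-4,0,0,0,0,0],[1,-2,0,0,0,0,0]]]' 25
python3 -c "
from h import *;from plant import readout;s=readout.read_state();print(axes(s).round(3),s['tool_pos'],s['opening'],s['force'])"
```

```text
t: 12.95
tool_pos: [0.5473, 0.1919, 0.1421]
orientation: [-1.206, -1.218, 1.211]
force: [-0.1, 0.7, -0.8]
opening: 0.0253
t: 13.75
tool_pos: [0.5355, 0.0746, 0.2259]
orientation: [-1.204, -1.224, 1.215]
force: [0.6, 0.3, -1.4]
opening: 0.0255
t: 14.55
tool_pos: [0.5019, -0.2456, 0.2271]
orientation: [-1.209, -1.221, 1.215]
force: [-0.3, -0.2, -2.2]
opening: 0.0254
[[-0.011  0.006 -1.   ]
 [ 1.    -0.001 -0.011]
 [-0.001 -1.    -0.006]] [ 0.50192057 -0.2456037   0.22712674] 0.025397772632719296 [-0.3498806  -0.18581108 -2.18870031]
```

```bash
python3 -m creep '[[[1,0,2,0,0.3,0.6,0],[1,0,3.5,0,0,0,0],[1,0,3,0,0,0,0],[1,0,1.5,0,0,0,0],[1,0,0.6,0,0,0,0],[1,0,0,0,0,0,0],[1,0,0.2,0,0,0,0],[1,0,0,0,0,0,0]]]' 25
```

```text
t: 15.35
tool_pos: [0.4997, -0.2561, 0.1208]
orientation: [-1.222, -1.203, 1.206]
force: [-0.0, 0.4, -0.7]
opening: 0.0257
```

```bash
python3 -m creep '[[[1,0,0.6,0,0,0,0],[1,0,0.3,0,0,0,0],[1,0,0.1,0,0,0,0],[1,0,0.1,0,0,0,0],[1,0,0.1,0,0,0,0],[1,0,0.1,0,0,0,0],[1,0,0.1,0,0,0,0],[1,0,0,0,0,0,0]]]' 25;  python3 -c "
from h import *;from plant import readout;s=readout.read_state();print(axes(s).round(3),s['tool_pos'],s['opening'],s['force'])"
```

```text
t: 16.15
tool_pos: [0.5019, -0.2569, 0.1088]
orientation: [-1.227, -1.206, 1.207]
force: [0.3, -0.7, -2.5]
opening: 0.0255
[[ 0.007  0.009 -1.   ]
 [ 1.    -0.01   0.007]
 [-0.01  -1.    -0.009]] [ 0.50185802 -0.25694994  0.10883753] 0.02548129622850823 [ 0.28800446 -0.7230927  -2.46814027]
```

```bash
python3 -m creep '[[[1,0,0.1,0,0.5,0,-0.6],[1,0,0,0,0,0,0],[1,0,0.1,0,0,0,0],[1,0,0,0,0,0,0],[1,0,0.1,0,0,0,0],[1,0,0,0,0,0,0],[1,0,0.1,0,0,0,0],[1,0,0,0,0,0,0]]]' 25;  python3 -c "
from h import *;from plant import readout;s=readout.read_state();print(axes(s).round(3),s['tool_pos'],s['opening'],s['force'])"
```

```text
t: 16.95
tool_pos: [0.5036, -0.2581, 0.1082]
orientation: [-1.216, -1.206, 1.203]
force: [0.1, -0.3, -1.3]
opening: 0.0255
[[ 0.007  0.003 -1.   ]
 [ 1.    -0.001  0.007]
 [-0.001 -1.    -0.003]] [ 0.50357788 -0.25814808  0.1081952 ] 0.025474449529890093 [ 0.10482156 -0.26797196 -1.30308448]
```

```bash
python3 -m creep '[[[1,0,0.2,0,0,0,0],[1,0,0,0,0,0,0],[1,0,0.2,0,0,0,0],[1,0,0,0,0,0,0],[0.9,0,0,0,0,0,0],[0.6,0,0,0,0,0,0],[0.4,0,0,0,0,0,0],[0.4,0,0,0,0,0,0]]]' 25;  python3 -c "
from h import *;from plant import readout;s=readout.read_state();print(axes(s).round(3),s['tool_pos'],s['opening'],s['force'])"
python3 -m creep '[[[0.4,0,-1.5,0,0,0,0],[0.4,0,-3,0,0,0,0],[0.4,0,-3,0,0,0,0],[0.4,2,-3,-0.5,0,0,0],[0.4,4.5,-1,-1,0,0,0],[0.4,4.5,0,-1,0,0,0],[0.4,4.5,0,-1,0,0,0],[0.4,4.5,0,-1,0,0,0]]]' 25
python3 -m creep '[[[0.4,4.5,0,-1,0,0,0],[0.4,4.5,0,-1,0,0,0],[0.4,4.5,0,0,0,0,0],[0.4,4.5,0,0,0,0,0],[0.4,4.5,0,0,0,0,0],[0.4,4.5,0,0,0,0,0],[0.4,2.5,0,0,0,0,0],[0.4,0,0,0,0,0,0]]]' 25
python3 -c "
from h import *;from plant import readout;s=readout.read_state();print(axes(s).round(3),s['tool_pos'],s['opening'],s['force'])"
```

```text
t: 17.75
tool_pos: [0.5053, -0.2591, 0.107]
orientation: [-1.22, -1.208, 1.202]
force: [0.3, 0.1, -0.4]
opening: 0.0451
[[ 0.007  0.007 -1.   ]
 [ 1.    -0.003  0.007]
 [-0.003 -1.    -0.007]] [ 0.50531083 -0.2590559   0.10700137] 0.045092663525945854 [ 0.27669593  0.11248198 -0.35899827]
t: 18.55
tool_pos: [0.552, -0.0586, 0.2348]
orientation: [-1.23, -1.203, 1.193]
force: [2.5, -0.5, 1.0]
opening: 0.0558
t: 19.35
tool_pos: [0.5775, 0.2547, 0.2453]
orientation: [-1.233, -1.216, 1.19]
force: [0.5, -0.1, 1.1]
opening: 0.0559
[[ 0.013  0.023 -1.   ]
 [ 1.    -0.002  0.012]
 [-0.001 -1.    -0.023]] [0.57754567 0.25467341 0.24530168] 0.055900726007321086 [ 0.4831466  -0.13367758  1.13931693]
```

```bash
python3 -m creep '[[[0.4,0.2,1.5,-0.2,1.3,-0.7,0],[0.4,0,2,0,0,0,0],[0.4,0,2,0,0,0,0],[0.4,0,0.5,0,0,0,0],[0.4,0,0,0,0,0,0],[0.4,0,0,0,0,0,0],[0.4,0,0,0,0,0,0],[0.4,0,0,0,0,0,0]]]' 25; python3 -c "
from h import *;from plant import readout;s=readout.read_state();print(axes(s).round(3),s['tool_pos'],s['opening'],s['force'])"
```

```text
t: 20.15
tool_pos: [0.5829, 0.2542, 0.1934]
orientation: [-1.215, -1.215, 1.205]
force: [0.5, -0.5, -0.0]
opening: 0.0555
[[-0.     0.008 -1.   ]
 [ 1.    -0.    -0.   ]
 [-0.    -1.    -0.008]] [0.58291092 0.25423308 0.1933605 ] 0.05548594205576035 [ 0.54766474 -0.4926854  -0.01908314]
```

```bash
python3 -m creep '[[[0.4,0.4,1.5,0.2,0.4,0,0],[0.4,0,1.5,0,0,0,0],[0.4,0,1.2,0,0,0,0],[0.4,0,0.4,0,0,0,0],[0.4,0,0.1,0,0,0,0],[0.4,0,0,0,0,0,0],[0.4,0,0,0,0,0,0],[0.4,0,0,0,0,0,0]]]' 25; python3 -c "
from h import *;from plant import readout;s=readout.read_state();print(axes(s).round(3),s['tool_pos'],s['opening'],s['force'])"
```

```text
t: 20.95
tool_pos: [0.5807, 0.2587, 0.142]
orientation: [-1.21, -1.21, 1.21]
force: [-0.1, 0.2, 0.6]
opening: 0.0559
[[-0.  0. -1.]
 [ 1. -0. -0.]
 [-0. -1. -0.]] [0.58065564 0.2587096  0.14202157] 0.055871721882814425 [-0.09477593  0.24907297  0.63670133]
```

```bash
python3 -m creep '[[[0.6,0,0,0,0,0,0],[1,0,0,0,0,0,0],[1,0,0,0,0,0,0],[1,0,0,0,0,0,0],[1,0,0,0,0,0,0],[1,0,0,0,0,0,0],[1,0,0,0,0,0,0],[1,0,0,0,0,0,0]]]' 25
python3 -m creep '[[[1,0,-0.5,0,0,0,0],[1,0,-1.5,0,0,0,0],[1,0,-2.5,0,0,0,0],[1,0,-3,0,0,0,0],[1,0,-0.8,0,0,0,0],[1,-3,0,0.3,0,0,0],[1,-3.5,0,0.3,0,0,0],[1,-4,0,0.3,0,0,0]]]' 25
python3 -m creep '[[[1,-4,0,0.3,0,0,0],[1,-4,0,0.3,0,0,0],[1,-4,0,0.3,0,0,0],[1,-4,0,0.3,0,0,0],[1,-4,0,0.3,0,0,0],[1,-4,0,0,0,0,0],[1,-2,0,0,0,0,0],[1,-1,0,0,0,0,0]]]' 25
python3 -c "
from h import *;from plant import readout;s=readout.read_state();print(axes(s).round(3),s['tool_pos'],s['opening'],s['force'])"
```

```text
t: 21.75
tool_pos: [0.5817, 0.259, 0.1438]
orientation: [-1.211, -1.212, 1.207]
force: [1.0, -0.3, -0.4]
opening: 0.0252
t: 22.55
tool_pos: [0.5715, 0.156, 0.2325]
orientation: [-1.207, -1.218, 1.212]
force: [0.4, -0.4, -1.5]
opening: 0.0257
t: 23.35
tool_pos: [0.5551, -0.1278, 0.2315]
orientation: [-1.209, -1.216, 1.211]
force: [-0.0, 1.0, -2.2]
opening: 0.0255
[[-0.005  0.004 -1.   ]
 [ 1.     0.001 -0.005]
 [ 0.001 -1.    -0.004]] [ 0.55511136 -0.12781252  0.2315202 ] 0.025485359358692408 [-0.0096413   1.02379758 -2.21220689]
```

```bash
python3 -m creep '[[[1,-0.7,2,0,0,0,0],[1,0,3.5,0,0,0,0],[1,0,3,0,0,0,0],[1,0,1.3,0,0,0,0],[1,0,0.5,0,0,0,0],[1,0,0.2,0,0,0,0],[1,0,0.2,0,0,0,0],[1,0,0.2,0,0,0,0]]]' 25
python3 -c "
from h import *;from plant import readout;s=readout.read_state();print(axes(s).round(3),s['tool_pos'],s['opening'],s['force'])"
```

```text
t: 24.15
tool_pos: [0.5588, -0.1347, 0.1238]
orientation: [-1.215, -1.221, 1.208]
force: [-0.6, 0.1, -1.1]
opening: 0.0254
[[-0.005  0.011 -1.   ]
 [ 1.    -0.001 -0.005]
 [-0.001 -1.    -0.011]] [ 0.55884865 -0.13468702  0.12383188] 0.02535855765429324 [-0.56424301  0.09258654 -1.13767241]
```

```bash
python3 -m creep '[[[1,0,0.7,0,0.6,0,0],[1,0,0.3,0,0,0,0],[1,0,0.2,0,0,0,0],[1,0,0.1,0,0,0,0],[1,0,0.1,0,0,0,0],[1,0,0.1,0,0,0,0],[1,0,0.1,0,0,0,0],[1,0,0,0,0,0,0]]]' 25
python3 -m creep '[[[1,0,0.1,0,0,0,0],[1,0,0.1,0,0,0,0],[1,0,0.1,0,0,0,0],[1,0,0,0,0,0,0],[1,0,0,0,0,0,0],[1,0,0,0,0,0,0],[1,0,0,0,0,0,0],[1,0,0,0,0,0,0]]]' 25
python3 -c "
from h import *;from plant import readout;s=readout.read_state();print(axes(s).round(3),s['tool_pos'],s['opening'],s['force'])"
```

```text
t: 24.95
tool_pos: [0.5612, -0.1354, 0.11]
orientation: [-1.212, -1.216, 1.213]
force: [0.2, -0.9, -0.9]
opening: 0.0256
t: 25.75
tool_pos: [0.5623, -0.1357, 0.1099]
orientation: [-1.214, -1.217, 1.212]
force: [0.0, 0.5, 0.4]
opening: 0.0252
[[-0.005  0.008 -1.   ]
 [ 1.    -0.003 -0.005]
 [-0.003 -1.    -0.008]] [ 0.56229436 -0.13569863  0.10986769] 0.02519126920463362 [0.03720299 0.53643784 0.37379006]
```

```bash
python3 -m creep '[[[0.9,0,0,0,0,0,0],[0.6,0,0,0,0,0,0],[0.3,0,0,0,0,0,0],[0.3,0,0,0,0,0,0],[0.2,0,-2,0,0,0,0],[0.2,0,-4,0,0.4,0,0],[0.2,0,-4,0,0,0,0],[0.2,2,-2,0,0,0,0]]]' 25
python3 -m creep '[[[0.2,4.5,0,1.2,0,0,0],[0.2,4.5,0,1.2,0,0,0],[0.2,4.5,0,1.2,0,0,0],[0.2,4.5,0,1.2,0,0,0],[0.2,4.5,0,1.2,0,0,0],[0.2,4.5,0,1.2,0,0,0],[0.2,4.5,0,1.2,0,0,0],[0.2,4.5,0,1.2,0,0,0]]]' 25
python3 -m creep '[[[0.2,4,0,1.2,0,0,0],[0.2,4,0,1.2,0,0,0],[0.2,4,0,1.2,0,0,0],[0.2,4,0,1.2,0,0,0],[0.2,0,0,0,0,0,0],[0.2,0,0,0,0,0,0],[0.2,0,0,0,0,0,0],[0.2,0,0,0,0,0,0]]]' 25
cat > look.py <<'E'
from h import *
import sys
from plant import optics,readout
s=readout.read_state();print(axes(s).round(3).tolist(),s["tool_pos"].round(4))
c=optics.read_camera("top");cv2.imwrite(f"pics/{sys.argv[1]}.png",c["frame"][...,::-1]);np.savez("last.npz",**c)
w=cloud(c);m=masks(c);z=w[...,2]
for k in ("yellow","blue","red"):
    for nm,lo,hi in (("knobT",.12,.145),("lidT",.08,.1),("knobD",.155,.18),("lidD",.112,.13),("pad",.03,.046)):
        mm=(m[k]&(z>lo)&(z<hi)).astype(np.uint8)
        nl,L,st,ce=cv2.connectedComponentsWithStats(mm)
        if nl>1:
            i=1+st[1:,4].argmax()
            if st[i,4]>20: print(k,nm,circ(w,L==i))
for nm,lo,hi in (("jarD",.07,.09),("jarS",.045,.065)):
    jm=m["black"]&(z>lo)&(z<hi)&(w[...,0]<.7)&(w[...,1]>-.05)&(w[...,1]<.3)
    if jm.sum()>20: print(nm,circ(w,jm))
print("green",circ(w,m["green"]&(z>.08)))
E
python3 look.py t2
```

```text
t: 26.55
tool_pos: [0.5584, -0.1158, 0.2279]
orientation: [-1.201, -1.204, 1.216]
force: [1.2, 0.5, -0.0]
opening: 0.0734
t: 27.35
tool_pos: [0.4626, 0.2523, 0.2347]
orientation: [-1.217, -1.208, 1.204]
force: [1.4, 0.3, 1.6]
opening: 0.0743
t: 28.15
tool_pos: [0.4096, 0.4237, 0.2341]
orientation: [-1.213, -1.214, 1.208]
force: [-0.8, 0.3, 0.2]
opening: 0.0739
[[-0.001, 0.006, -1.0], [1.0, -0.001, -0.001], [-0.001, -1.0, -0.006]] [0.4096 0.4237 0.2341]
yellow knobT [ 5.588e-01 -1.294e-01  2.120e-02  5.568e-01 -1.251e-01  1.312e-01
  2.500e+01]
yellow lidT [ 5.588e-01 -1.334e-01  2.620e-02  5.514e-01 -1.281e-01  8.940e-02
  2.800e+01]
blue knobT [ 5.047e-01 -2.587e-01  2.570e-02  5.043e-01 -2.574e-01  1.317e-01
  1.920e+02]
blue lidT [ 5.044e-01 -2.576e-01  5.740e-02  4.998e-01 -2.499e-01  8.820e-02
  5.070e+02]
blue lidD [ 5.048e-01 -2.558e-01  2.490e-02  5.012e-01 -2.502e-01  1.266e-01
  2.800e+01]
blue pad [5.445e-01 1.926e-01 6.680e-02 5.443e-01 1.920e-01 3.830e-02 9.000e+02]
red knobT [ 6.094e-01 -2.533e-01  2.590e-02  6.092e-01 -2.524e-01  1.315e-01
  1.870e+02]
red lidT [ 6.092e-01 -2.532e-01  5.940e-02  6.021e-01 -2.454e-01  8.810e-02
  5.250e+02]
red lidD [ 6.081e-01 -2.506e-01  2.480e-02  6.036e-01 -2.435e-01  1.251e-01
  3.000e+01]
red pad [5.838e-01 1.303e-01 6.750e-02 5.836e-01 1.304e-01 3.840e-02 9.040e+02]
jarD [6.055e-01 1.945e-01 4.130e-02 6.053e-01 1.935e-01 8.110e-02 3.720e+02]
jarS [5.985e-01 1.853e-01 3.410e-02 5.941e-01 1.790e-01 5.690e-02 4.300e+01]
green [7.829e-01 5.740e-02 6.640e-02 7.752e-01 5.490e-02 8.850e-02 1.970e+02]
```

View pics/t2.png

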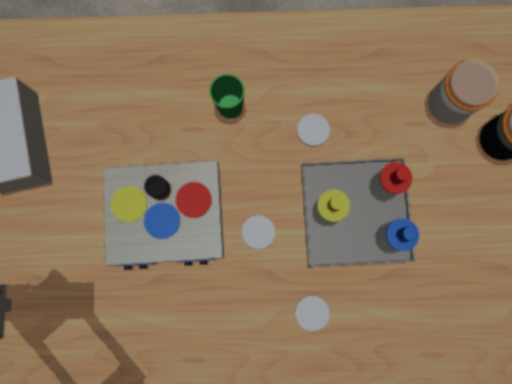

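All three beakers stand upright in the tray (lids at (396,178), (333,205), (402,235)), and the pads at (129,204), (162,221) and (194,200) are clear. The yellow mask is too strict, so I loosen it while approaching the jar.

```bash
python3 - <<'E'
from h import *
c=dict(np.load("last.npz"));w=cloud(c);z=w[...,2]
h=cv2.cvtColor(c["frame"],cv2.COLOR_RGB2HSV).astype(int);print(h[204,129],h[205,335],h[220,333])
m=(h[...,1]>140)&(h[...,0]>22)&(h[...,0]<36)&(h[...,2]>100)
for nm,lo,hi in (("knobT",.125,.145),("lidT",.08,.1),("pad",.036,.046)):
    L,st=cv2.connectedComponentsWithStats((m&(z>lo)&(z<hi)).astype(np.uint8))[1:3]; i=1+st[1:,4].argmax();print(nm,circ(w,L==i))
E
sed -i 's/yellow=.*blue=s/yellow=(S>140)\&(V>100)\&(H>22)\&(H<36),blue=s/' h.py
python3 -m creep '[[[0.2,-4,0,-3,0,0,0],[0.2,-4,0,-3,0,0,0],[0.2,-4,0,-3,0,0,0],[0.2,-4,0,-3,0,0,0],[0.2,-3,0,-3,0,0,0],[0.2,-2,0,-2,0,0,0],[0.2,-1,0,-1,0,0,0],[0.2,0,0,0,0,0,0]]]' 20
python3 -c "
from h import *;from plant import readout;s=readout.read_state();print(axes(s).round(3),s['tool_pos'],s['opening'],s['force'])"
```

```text
[ 31 145 158] [ 31 143 157] [ 30 140 146]
knobT [ 5.615e-01 -1.356e-01  2.600e-02  5.612e-01 -1.352e-01  1.320e-01
  1.740e+02]
lidT [ 5.606e-01 -1.349e-01  5.540e-02  5.552e-01 -1.293e-01  8.800e-02
  4.620e+02]
pad [5.791e-01 2.579e-01 6.700e-02 5.782e-01 2.580e-01 3.830e-02 8.060e+02]
t: 29.0
tool_pos: [0.5943, 0.1915, 0.2368]
orientation: [-1.219, -1.21, 1.2]
force: [-0.1, -0.2, -0.7]
opening: 0.0744
[[ 0.007  0.009 -1.   ]
 [ 1.     0.     0.007]
 [ 0.    -1.    -0.009]] [0.59429219 0.19146855 0.23681406] 0.0743596228946801 [-0.11443476 -0.15560007 -0.65816483]
```

```bash
python3 -m creep '[[[0.2,0.3,2,-1.1,0.5,-0.4,0],[0.2,0,3,0,0,0,0],[0.2,0,3,0,0,0,0],[0.2,0,3,0,0,0,0],[0.2,0,1,0,0,0,0],[0.2,0,0,0,0,0,0],[0.2,0,0,0,0,0,0],[0.2,0,0,0,0,0,0]]]' 20
python3 -c "
from h import *;from plant import readout;s=readout.read_state();print(axes(s).round(3),s['tool_pos'],s['opening'],s['force'])"
```

```text
t: 29.8
tool_pos: [0.6033, 0.2019, 0.1191]
orientation: [-1.207, -1.217, 1.206]
force: [0.7, 0.4, 0.7]
opening: 0.0745
[[-0.003  0.004 -1.   ]
 [ 1.     0.005 -0.003]
 [ 0.005 -1.    -0.004]] [0.60332291 0.20185829 0.11906419] 0.0745280418334259 [0.69337373 0.39466093 0.68714562]
```

```bash
python3 -m creep '[[[0.2,-0.7,1,-0.3,0.2,0,0.3],[0.2,0,2,0,0,0,0],[0.2,0,1.5,0,0,0,0],[0.2,0,0.8,0,0,0,0],[0.2,0,0.3,0,0,0,0],[0.2,0,0,0,0,0,0],[0.2,0,0,0,0,0,0],[0.2,0,0,0,0,0,0]]]' 20
python3 -c "
from h import *;from plant import readout;s=readout.read_state();print(axes(s).round(3),s['tool_pos'],s['opening'],s['force'])"
```

```text
t: 30.6
tool_pos: [0.6119, 0.1942, 0.0667]
orientation: [-1.216, -1.22, 1.206]
force: [-0.3, 0.4, 0.6]
opening: 0.0743
[[-0.003  0.011 -1.   ]
 [ 1.     0.    -0.003]
 [ 0.    -1.    -0.011]] [0.61188952 0.19418863 0.06674835] 0.07433158993459595 [-0.2819642   0.38776509  0.6264376 ]
```

```bash
python3 -m creep '[[[0.2,0,0.3,0.6,0.6,0,0],[0.2,0,0.4,0,0,0,0],[0.2,0,0,0,0,0,0],[0.2,0,0,0,0,0,0],[0.2,0,0,0,0,0,0],[0.4,0,0,0,0,0,0],[0.4,0,0,0,0,0,0],[0.4,0,0,0,0,0,0]]]' 20
python3 -c "
from h import *;from plant import readout;s=readout.read_state();print(axes(s).round(3),s['tool_pos'],s['opening'],s['force'])"
```

```text
t: 31.4
tool_pos: [0.6064, 0.1946, 0.0608]
orientation: [-1.209, -1.214, 1.21]
force: [1.0, 0.4, 0.6]
opening: 0.0575
[[-0.003  0.002 -1.   ]
 [ 1.     0.001 -0.003]
 [ 0.001 -1.    -0.002]] [0.60636054 0.19460651 0.06081709] 0.05745343846432327 [0.96244631 0.44784121 0.61048016]
```

```bash
python3 -m creep '[[[0.7,0,0,0,0,0,0],[1,0,0,0,0,0,0],[1,0,0,0,0,0,0],[1,0,0,0,0,0,0],[1,0,0,0,0,0,0],[1,0,0,0,0,0,0],[1,0,0,0,0,0,0],[1,0,0,0,0,0,0]]]' 20
python3 -m creep '[[[1,0,-0.5,0,0,0,0],[1,0,-1.5,0,0,0,0],[1,0,-2,0,0,0,0],[1,0,-1.5,0,0,0,0],[1,0,0,0,0,0,0],[1,-2,0,1,0,0,0],[1,-3,0,1.4,0,0,0],[1,-3,0,1.4,0,0,0]]]' 20
python3 -m creep '[[[1,-3,0,1.4,0,0,0],[1,-3,0,1.4,0,0,0],[1,-2,0,1,0,0,0],[1,-1,0,0.5,0,0,0],[1,-0.5,0,0,0,0,0],[1,0,0,0,0,0,0],[1,0,0,0,0,0,0],[1,0,0,0,0,0,0]]]' 20
python3 -c "
from h import *;from plant import readout;s=readout.read_state();print(axes(s).round(3),s['tool_pos'],s['opening'],s['force'])"
```

```text
t: 32.2
tool_pos: [0.6064, 0.1947, 0.0609]
orientation: [-1.209, -1.214, 1.21]
force: [0.2, 0.5, -0.9]
opening: 0.0439
t: 33.0
tool_pos: [0.5693, 0.1161, 0.1216]
orientation: [-1.208, -1.221, 1.21]
force: [0.3, -0.2, -1.1]
opening: 0.0437
t: 33.8
tool_pos: [0.5245, 0.0161, 0.1205]
orientation: [-1.209, -1.22, 1.209]
force: [-0.5, 0.4, -0.6]
opening: 0.0437
[[-0.006  0.007 -1.   ]
 [ 1.     0.003 -0.006]
 [ 0.003 -1.    -0.007]] [0.52454742 0.01607323 0.12054411] 0.0437065344411006 [-0.46584608  0.41873692 -0.64326315]
```

```bash
python3 -m creep '[[[1,-1.1,1,0.5,0.4,0,0.2],[1,0,2,0,0,0,0],[1,0,2,0,0,0,0],[1,0,1,0,0,0,0],[1,0,0.3,0,0,0,0],[1,0,0,0,0,0,0],[1,0,0,0,0,0,0],[1,0,0,0,0,0,0]]]' 20
python3 -c "
from h import *;from plant import readout;s=readout.read_state();print(axes(s).round(3),s['tool_pos'],s['opening'],s['force'])"
```

```text
t: 34.6
tool_pos: [0.5199, 0.0048, 0.0543]
orientation: [-1.205, -1.215, 1.219]
force: [-0.3, 0.2, -1.1]
opening: 0.0437
[[-0.011 -0.001 -1.   ]
 [ 1.    -0.002 -0.011]
 [-0.002 -1.     0.001]] [0.51989173 0.00477449 0.05434995] 0.043697154015346074 [-0.32045964  0.24923677 -1.07074303]
```

```bash
python3 -m creep '[[[1,0,0.7,0,0,0,0],[1,0,0.5,0,0,0,0],[1,0,0.3,0,0,0,0],[1,0,0.1,0,0,0,0],[1,0,0.1,0,0,0,0],[1,0,0.1,0,0,0,0],[1,0,0,0,0,0,0],[1,0,0,0,0,0,0]]]' 20
python3 -c "
from h import *;from plant import readout;s=readout.read_state();print(axes(s).round(3),s['tool_pos'],s['opening'],s['force'])"
```

```text
t: 35.4
tool_pos: [0.5213, 0.0047, 0.0366]
orientation: [-1.207, -1.218, 1.218]
force: [0.1, 0.1, -0.1]
opening: 0.044
[[-0.011  0.002 -1.   ]
 [ 1.    -0.003 -0.011]
 [-0.003 -1.    -0.002]] [0.52133124 0.00465778 0.03658099] 0.044041597115025796 [ 0.07496241  0.07462997 -0.08852997]
```

```bash
python3 -m creep '[[[1,0,0.1,0.1,0,0,0],[1,0,0.1,0,0,0,0],[1,0,0.1,0,0,0,0],[1,0,0.1,0,0,0,0],[1,0,0,0,0,0,0],[1,0,0,0,0,0,0],[1,0,0,0,0,0,0],[1,0,0,0,0,0,0]]]' 20
python3 -c "
from h import *;from plant import readout;s=readout.read_state();print(axes(s).round(3),s['tool_pos'],s['opening'],s['force'])"
```

```text
t: 36.2
tool_pos: [0.521, 0.0046, 0.034]
orientation: [-1.208, -1.219, 1.218]
force: [-0.6, 0.0, -0.5]
opening: 0.0435
[[-0.011  0.003 -1.   ]
 [ 1.    -0.003 -0.011]
 [-0.003 -1.    -0.003]] [0.52098394 0.00457682 0.03397954] 0.04354238352547398 [-0.58796513  0.03786387 -0.45551078]
```

```bash
python3 -m creep '[[[1,0,0.2,0,0,0,0],[1,0,0,0,0,0,0],[1,0,0.2,0,0,0,0],[1,0,0,0,0,0,0],[1,0,0,0,0,0,0],[1,0,0,0,0,0,0],[1,0,0,0,0,0,0],[1,0,0,0,0,0,0]]]' 20
python3 -c "
from h import *;from plant import readout;s=readout.read_state();print(s['tool_pos'],s['force'])"
```

```text
t: 37.0
tool_pos: [0.5226, 0.0044, 0.0336]
orientation: [-1.21, -1.22, 1.217]
force: [-1.3, -0.2, 2.2]
opening: 0.0435
[0.52257475 0.00438797 0.03360383] [-1.33145353 -0.2345366   2.21608693]
```

```bash
python3 -m creep '[[[1,0,-0.1,0.2,0,0,0],[1,0,0,0,0,0,0],[0.8,0,0,0,0,0,0],[0.5,0,0,0,0,0,0],[0.3,0,0,0,0,0,0],[0.2,0,0,0,0,0,0],[0.2,0,0,0,0,0,0],[0.2,0,0,0,0,0,0]]]' 20
python3 -m creep '[[[0.2,0,-2,0,0,0,0],[0.2,0,-4,0,0,0,0],[0.2,0,-4,0,0,0,0],[0.2,0,-4,0,0,0,0],[0.4,-2,-4,-1,0,0,0],[0.4,-4,-1,-1.5,0,0,0],[0.4,-4,0,-1,0,0,0],[0.4,-3,0,0,0,0,0]]]' 25
python3 look.py t3
python3 -c "
from h import *;from plant import readout;s=readout.read_state();print(axes(s).round(3),s['tool_pos'],s['opening'],s['force'])"
```

```text
t: 37.8
tool_pos: [0.5199, 0.0044, 0.0337]
orientation: [-1.209, -1.219, 1.217]
force: [-0.8, -0.9, 0.4]
opening: 0.0721
t: 38.6
tool_pos: [0.556, -0.1248, 0.232]
orientation: [-1.206, -1.224, 1.224]
force: [-0.0, 1.5, 0.5]
opening: 0.0561
[[-0.019, 0.004, -1.0], [1.0, -0.004, -0.019], [-0.004, -1.0, -0.004]] [ 0.556  -0.1248  0.232 ]
yellow pad [5.788e-01 2.578e-01 6.510e-02 5.786e-01 2.579e-01 3.830e-02 8.310e+02]
blue knobT [ 5.046e-01 -2.590e-01  2.620e-02  5.043e-01 -2.574e-01  1.319e-01
  1.960e+02]
blue lidT [ 5.043e-01 -2.577e-01  5.730e-02  4.998e-01 -2.499e-01  8.820e-02
  5.050e+02]
blue pad [5.441e-01 1.924e-01 6.650e-02 5.442e-01 1.918e-01 3.830e-02 8.910e+02]
red pad [5.842e-01 1.301e-01 6.750e-02 5.837e-01 1.304e-01 3.820e-02 9.010e+02]
jarS [5.191e-01 4.200e-03 3.690e-02 5.184e-01 4.100e-03 5.440e-02 2.840e+02]
green [7.829e-01 5.700e-02 6.660e-02 7.805e-01 5.500e-02 8.790e-02 2.000e+02]
[[-0.016  0.004 -1.   ]
 [ 1.    -0.006 -0.016]
 [-0.006 -1.    -0.004]] [ 0.55544969 -0.12881684  0.23194175] 0.05558644270327266 [-1.5884886  -3.15488141  0.87106808]
```

View pics/t3.png

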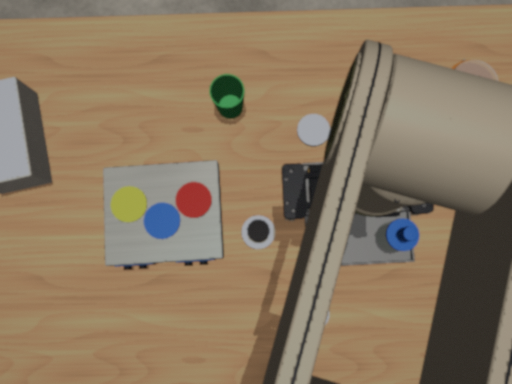

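The jar stands centred on the stand at (258,232): measured (0.519, 0.004) against the stand's (0.520, 0.005). Yellow goes back next.

```bash
python3 -m creep '[[[0.4,-0.6,1,-0.6,0.2,0.9,-0.3],[0.4,0,3,0,0,0,0],[0.4,0,2,0,0,0,0],[0.4,0,0.7,0,0,0,0],[0.4,0,0,0,0,0,0],[0.4,0,0,0,0,0,0],[0.4,0,0,0,0,0,0],[0.4,0,0,0,0,0,0]]]' 25
python3 -c "
from h import *;from plant import readout;s=readout.read_state();print(axes(s).round(3),s['tool_pos'],s['opening'],s['force'])"
```

```text
t: 39.45
tool_pos: [0.5635, -0.1379, 0.1671]
orientation: [-1.217, -1.209, 1.205]
force: [-0.6, -0.4, 0.2]
opening: 0.0557
[[ 0.004  0.005 -1.   ]
 [ 1.    -0.002  0.004]
 [-0.002 -1.    -0.005]] [ 0.5635377  -0.13791712  0.16706419] 0.05572116225406643 [-0.61010444 -0.40641332  0.18264338]
```

```bash
python3 -m creep '[[[0.4,0.2,1,0.2,0.4,0,0],[0.4,0,2,0,0,0,0],[0.4,0,1.5,0,0,0,0],[0.4,0,0.7,0,0,0,0],[0.4,0,0.2,0,0,0,0],[0.4,0,0,0,0,0,0],[0.4,0,0,0,0,0,0],[0.4,0,0,0,0,0,0]]]' 25
python3 -c "
from h import *;from plant import readout;s=readout.read_state();print(axes(s).round(3),s['tool_pos'],s['opening'],s['force'])"
```

```text
t: 40.25
tool_pos: [0.5632, -0.1359, 0.1131]
orientation: [-1.215, -1.206, 1.208]
force: [1.0, -0.1, -0.2]
opening: 0.0556
[[ 0.004  0.002 -1.   ]
 [ 1.    -0.004  0.004]
 [-0.004 -1.    -0.002]] [ 0.56316984 -0.135916    0.11305194] 0.05558592030187437 [ 0.95396469 -0.11286113 -0.21930176]
```

```bash
python3 -m creep '[[[0.4,0,0.3,0.2,0,0,0],[0.4,0,0,0,0,0,0],[0.7,0,0,0,0,0,0],[1,0,0,0,0,0,0],[1,0,0,0,0,0,0],[1,0,0,0,0,0,0],[1,0,0,0,0,0,0],[1,0,0,0,0,0,0]]]' 25
python3 -c "
from h import *;from plant import readout;s=readout.read_state();print(axes(s).round(3),s['tool_pos'],s['opening'],s['force'])"
python3 -m creep '[[[1,0,-0.5,0,0,0,0],[1,0,-1.5,0,0,0,0],[1,0,-3,0,0,0,0],[1,0,-3,0,0,0,0],[1,0,-3,0,0,0,0],[1,1.5,-0.5,0,0,0,0],[1,3,0,0,0,0,0],[1,4,0,0,0,0,0]]]' 25
python3 -m creep '[[[1,4,0,0,0,0,0],[1,4,0,0,0,0,0],[1,4,0,0,0,0,0],[1,4,0,0,0,0,0],[1,4,0,0,0,0,0],[1,3,0,0,0,0,0],[1,2,0,0,0,0,0],[1,1,0,0,0,0,0]]]' 25
python3 -c "
from h import *;from plant import readout;s=readout.read_state();print(axes(s).round(3),s['tool_pos'],s['opening'],s['force'])"
```

```text
t: 41.05
tool_pos: [0.5621, -0.1364, 0.1116]
orientation: [-1.218, -1.207, 1.208]
force: [-0.4, -0.9, 0.4]
opening: 0.0258
[[ 0.004  0.005 -1.   ]
 [ 1.    -0.005  0.004]
 [-0.005 -1.    -0.005]] [ 0.56205486 -0.13642991  0.11158717] 0.02583235275390187 [-0.42380703 -0.88378949  0.43691045]
t: 41.85
tool_pos: [0.5608, -0.0509, 0.2341]
orientation: [-1.221, -1.202, 1.203]
force: [0.4, -0.2, -1.9]
opening: 0.0257
t: 42.65
tool_pos: [0.5558, 0.2301, 0.2289]
orientation: [-1.212, -1.203, 1.207]
force: [-0.5, -0.3, -1.5]
opening: 0.0254
[[ 0.006 -0.002 -1.   ]
 [ 1.    -0.002  0.006]
 [-0.002 -1.     0.002]] [0.55577565 0.23011589 0.22893422] 0.025421261653287005 [-0.53611809 -0.3140405  -1.47084616]
```

```bash
python3 -m creep '[[[1,1,0,-1,0,0,0],[1,0.9,0,-1,0,-0.3,0],[1,0,1,0,0,0,0],[1,0,2,0,0,0,0],[1,0,1,0,0,0,0],[1,0,0,0,0,0,0],[1,0,0,0,0,0,0],[1,0,0,0,0,0,0]]]' 25
python3 -c "
from h import *;from plant import readout;s=readout.read_state();print(axes(s).round(3),s['tool_pos'],s['opening'],s['force'])"
```

```text
t: 43.45
tool_pos: [0.5718, 0.2499, 0.1837]
orientation: [-1.207, -1.202, 1.217]
force: [-0.0, -0.7, -1.5]
opening: 0.0258
[[-0.001 -0.008 -1.   ]
 [ 1.    -0.005 -0.001]
 [-0.005 -1.     0.008]] [0.57176246 0.2498575  0.18370247] 0.0257926290407799 [-3.44939964e-04 -6.84522906e-01 -1.52436357e+00]
```

```bash
python3 -m creep '[[[1,0.8,0,-0.7,-0.4,0,-0.3],[1,0,0.5,0,0,0,0],[1,0,1,0,0,0,0],[1,0,0.8,0,0,0,0],[1,0,0.3,0,0,0,0],[1,0,0,0,0,0,0],[1,0,0,0,0,0,0],[1,0,0,0,0,0,0]]]' 25
python3 -c "
from h import *;from plant import readout;s=readout.read_state();print(axes(s).round(3),s['tool_pos'],s['opening'],s['force'])"
```

```text
t: 44.25
tool_pos: [0.5802, 0.2587, 0.1569]
orientation: [-1.209, -1.212, 1.207]
force: [1.0, -0.6, -2.2]
opening: 0.0256
[[-0.     0.002 -1.   ]
 [ 1.     0.002 -0.   ]
 [ 0.002 -1.    -0.002]] [0.58017236 0.25866393 0.15688698] 0.02561834922566737 [ 0.95962266 -0.60799339 -2.24645278]
```

```bash
python3 -m creep '[[[1,-0.1,0.4,0.1,0,0,0],[1,0,0.3,0,0,0,0],[1,0,0.1,0,0,0,0],[1,0,0.1,0,0,0,0],[1,0,0.1,0.1,0,0,0],[1,0,0.1,0,0,0,0],[1,0,0,0,0,0,0],[1,0,0,0,0,0,0]]]' 25
python3 -m creep '[[[1,0,0.1,0,0,0,0],[1,0,0,0,0,0,0],[1,0,0.1,0,0,0,0],[1,0,0,0,0,0,0],[1,0,0.1,0,0,0,0],[1,0,0,0,0,0,0],[1,0,0,0,0,0,0],[1,0,0,0,0,0,0]]]' 25
python3 -c "
from h import *;from plant import readout;s=readout.read_state();print(axes(s).round(3),s['tool_pos'],s['opening'],s['force'])"
```

```text
t: 45.05
tool_pos: [0.5785, 0.2577, 0.1459]
orientation: [-1.21, -1.213, 1.206]
force: [0.2, -0.3, -2.6]
opening: 0.0257
t: 45.85
tool_pos: [0.58, 0.2584, 0.1457]
orientation: [-1.212, -1.217, 1.203]
force: [-1.3, 0.1, 1.5]
opening: 0.0255
[[-0.     0.008 -1.   ]
 [ 1.     0.004 -0.   ]
 [ 0.004 -1.    -0.008]] [0.57999152 0.25840308 0.14574167] 0.02546305355404734 [-1.34010513  0.09448851  1.49689759]
```

```bash
python3 -m creep '[[[1,0,-0.1,0.1,0,0,0],[0.9,0,0,0,0,0,0],[0.6,0,0,0,0,0,0],[0.4,0,0,0,0,0,0],[0.4,0,0,0,0,0,0],[0.4,0,-2,0,0,0,0],[0.4,0,-3,0,0.5,0,0.2],[0.4,0,-3,0,0,0,0]]]' 25
python3 -m creep '[[[0.4,-3,-1,0.5,0,0,0],[0.4,-4.5,0,0.7,0,0,0],[0.4,-4.5,0,0.7,0,0,0],[0.4,-4.5,0,0.7,0,0,0],[0.4,-4.5,0,0.7,0,0,0],[0.4,-4.5,0,0.7,0,0,0],[0.4,-4.5,0,0.7,0,0,0],[0.4,-4.5,0,0.7,0,0,0]]]' 25
python3 -m creep '[[[0.4,-4.5,0,0.8,0,0,0],[0.4,-4,0,0.8,0,0,0],[0.4,-3.5,0,0.7,0,0,0],[0.4,-2.5,0,0,0,0,0],[0.4,-1.5,0,0,0,0,0],[0.4,0,0,0,0,0,0],[0.4,0,0,0,0,0,0],[0.4,0,0,0,0,0,0]]]' 25
python3 -c "
from h import *;from plant import readout;s=readout.read_state();print(axes(s).round(3),s['tool_pos'],s['opening'],s['force'])"
```

```text
t: 46.65
tool_pos: [0.575, 0.2568, 0.2211]
orientation: [-1.202, -1.198, 1.218]
force: [1.3, 0.3, 0.8]
opening: 0.0557
t: 47.45
tool_pos: [0.5242, -0.0933, 0.2412]
orientation: [-1.207, -1.219, 1.216]
force: [0.9, 0.2, 0.3]
opening: 0.0555
t: 48.25
tool_pos: [0.4999, -0.2645, 0.2429]
orientation: [-1.213, -1.215, 1.211]
force: [0.1, -0.2, -0.2]
opening: 0.0561
[[-0.004  0.006 -1.   ]
 [ 1.    -0.002 -0.004]
 [-0.002 -1.    -0.006]] [ 0.49987667 -0.26447104  0.24288389] 0.05608615862880791 [ 0.09690867 -0.15150437 -0.16923667]
```

```bash
python3 -m creep '[[[0.4,0.6,1,-0.4,0.3,0,0],[0.4,0,3,0,0,0,0],[0.4,0,3,0,0,0,0],[0.4,0,2,0,0,0,0],[0.4,0,0.6,0,0,0,0],[0.4,0,0,0,0,0,0],[0.4,0,0,0,0,0,0],[0.4,0,0,0,0,0,0]]]' 25
python3 -c "
from h import *;from plant import readout;s=readout.read_state();print(axes(s).round(3),s['tool_pos'],s['opening'],s['force'])"
```

```text
t: 49.05
tool_pos: [0.5082, -0.2489, 0.1437]
orientation: [-1.206, -1.221, 1.22]
force: [0.6, 0.3, 0.1]
opening: 0.0556
[[-0.014  0.002 -1.   ]
 [ 1.    -0.002 -0.014]
 [-0.002 -1.    -0.002]] [ 0.50823593 -0.2488743   0.14371249] 0.0556160151676546 [0.59177583 0.25436759 0.06254622]
```

```bash
python3 -m creep '[[[0.4,-0.95,0,0.4,0.1,0.8,0],[0.4,0,1,0,0,0,0],[0.4,0,1.2,0,0,0,0],[0.4,0,0.8,0,0,0,0],[0.4,0,0.2,0,0,0,0],[0.4,0,0,0,0,0,0],[0.4,0,0,0,0,0,0],[0.4,0,0,0,0,0,0]]]' 25
python3 -c "
from h import *;from plant import readout;s=readout.read_state();print(axes(s).round(3),s['tool_pos'],s['opening'],s['force'])"
```

```text
t: 49.85
tool_pos: [0.5052, -0.2607, 0.1112]
orientation: [-1.216, -1.209, 1.209]
force: [0.3, -0.1, 0.3]
opening: 0.0557
[[ 0.002  0.004 -1.   ]
 [ 1.    -0.004  0.002]
 [-0.004 -1.    -0.004]] [ 0.50515662 -0.26066301  0.11123271] 0.05567134076688982 [ 0.26835332 -0.09993429  0.3036415 ]
```

```bash
python3 -m creep '[[[0.4,0.2,0,0.1,0,0,0],[0.4,0,0,0,0,0,0],[0.7,0,0,0,0,0,0],[1,0,0,0,0,0,0],[1,0,0,0,0,0,0],[1,0,0,0,0,0,0],[1,0,0,0,0,0,0],[1,0,0,0,0,0,0]]]' 25
python3 -c "
from h import *;from plant import readout;s=readout.read_state();print(axes(s).round(3),s['tool_pos'],s['opening'],s['force'])"
python3 -m creep '[[[1,0,-0.5,0,0,0,0],[1,0,-1.5,0,0,0,0],[1,0,-3,0,0,0,0],[1,0,-3,0,0,0,0],[1,0,-3,0,0,0,0],[1,1.5,-0.5,0,0,0,0],[1,3,0,-0.4,0,0,0],[1,4,0,-0.5,0,0,0]]]' 25
python3 -m creep '[[[1,4,0,-0.5,0,0,0],[1,4,0,-0.5,0,0,0],[1,4,0,-0.5,0,0,0],[1,4,0,-0.5,0,0,0],[1,4,0,-0.5,0,0,0],[1,4,0,-0.5,0,0,0],[1,4,0,-0.5,0,0,0],[1,2,0,0,0,0,0]]]' 25
python3 -c "
from h import *;from plant import readout;s=readout.read_state();print(axes(s).round(3),s['tool_pos'],s['opening'],s['force'])"
```

```text
t: 50.65
tool_pos: [0.5049, -0.2588, 0.1126]
orientation: [-1.218, -1.21, 1.209]
force: [0.6, -0.2, 0.3]
opening: 0.0255
[[ 0.002  0.006 -1.   ]
 [ 1.    -0.005  0.002]
 [-0.005 -1.    -0.006]] [ 0.50485906 -0.25878355  0.11256483] 0.02553482344394021 [ 0.627663   -0.15776857  0.26231554]
t: 51.45
tool_pos: [0.5118, -0.1727, 0.2345]
orientation: [-1.22, -1.204, 1.204]
force: [0.5, 0.3, -1.7]
opening: 0.0257
t: 52.25
tool_pos: [0.5427, 0.1486, 0.2282]
orientation: [-1.212, -1.203, 1.206]
force: [-0.6, -0.0, -1.9]
opening: 0.0254
[[ 0.007 -0.001 -1.   ]
 [ 1.    -0.001  0.007]
 [-0.001 -1.     0.001]] [0.54265228 0.14857913 0.22820615] 0.025431575418860822 [-0.63191058 -0.02117118 -1.93621455]
```

```bash
python3 -m creep '[[[1,1.8,0,-0.2,0,-0.4,0],[1,1.2,0,0,0,0,0],[1,0,1,0,0,0,0],[1,0,2,0,0,0,0],[1,0,1,0,0,0,0],[1,0,0,0,0,0,0],[1,0,0,0,0,0,0],[1,0,0,0,0,0,0]]]' 25
python3 -c "
from h import *;from plant import readout;s=readout.read_state();print(axes(s).round(3),s['tool_pos'],s['opening'],s['force'])"
```

```text
t: 53.05
tool_pos: [0.5393, 0.1828, 0.1821]
orientation: [-1.203, -1.205, 1.218]
force: [-0.4, -0.0, -1.9]
opening: 0.0256
[[-0.004 -0.008 -1.   ]
 [ 1.    -0.002 -0.004]
 [-0.002 -1.     0.008]] [0.53929372 0.18282794 0.1820867 ] 0.025583422683942952 [-0.36831112 -0.01173144 -1.85209775]
```

```bash
python3 -m creep '[[[1,0.95,0,-0.5,-0.4,0.2,-0.1],[1,0,0.5,0,0,0,0],[1,0,1,0,0,0,0],[1,0,0.6,0,0,0,0],[1,0,0.3,0,0,0,0],[1,0,0,0,0,0,0],[1,0,0,0,0,0,0],[1,0,0,0,0,0,0]]]' 25
python3 -c "
from h import *;from plant import readout;s=readout.read_state();print(axes(s).round(3),s['tool_pos'],s['opening'],s['force'])"
```

```text
t: 53.85
tool_pos: [0.5458, 0.1929, 0.1575]
orientation: [-1.211, -1.211, 1.208]
force: [0.5, -0.0, -1.3]
opening: 0.0254
[[ 0.     0.002 -1.   ]
 [ 1.     0.     0.   ]
 [ 0.    -1.    -0.002]] [0.54579738 0.19292558 0.15747286] 0.02536111388691004 [ 0.53800166 -0.04261684 -1.31152496]
```

```bash
python3 -m creep '[[[1,0,0.4,0.1,0,0,0],[1,0,0.3,0,0,0,0],[1,0,0.1,0,0,0,0],[1,0,0.1,0,0,0,0],[1,0,0.1,0.1,0,0,0],[1,0,0.1,0,0,0,0],[1,0,0,0,0,0,0],[1,0,0,0,0,0,0]]]' 25
python3 -m creep '[[[1,0,0.1,0,0,0,0],[1,0,0,0,0,0,0],[1,0,0.1,0,0,0,0],[1,0,0,0,0,0,0],[1,0,0.1,0,0,0,0],[1,0,0,0,0,0,0],[1,0,0,0,0,0,0],[1,0,0,0,0,0,0]]]' 25
python3 -c "
from h import *;from plant import readout;s=readout.read_state();print(axes(s).round(3),s['tool_pos'],s['opening'],s['force'])"
```

```text
t: 54.65
tool_pos: [0.5442, 0.193, 0.1466]
orientation: [-1.212, -1.212, 1.207]
force: [0.5, -0.2, -1.1]
opening: 0.0257
t: 55.45
tool_pos: [0.5461, 0.1933, 0.1464]
orientation: [-1.215, -1.216, 1.204]
force: [0.0, 0.1, 1.4]
opening: 0.0258
[[ 0.001  0.009 -1.   ]
 [ 1.     0.001  0.001]
 [ 0.001 -1.    -0.008]] [0.54608002 0.19326625 0.14643613] 0.025831580195842904 [0.01670325 0.13748957 1.41956449]
```

```bash
python3 -m creep '[[[1,0,-0.1,0.15,0,0,0],[0.9,0,0,0,0,0,0],[0.6,0,0,0,0,0,0],[0.4,0,0,0,0,0,0],[0.4,0,0,0,0,0,0],[0.4,0,-2,0,0,0,0],[0.4,0,-3,0,0.4,0,0],[0.4,0,-3,0,0,0,0]]]' 25
python3 -m creep '[[[0.4,-3,-1,-0.5,0,0,0],[0.4,-4.5,0,-0.7,0,0,0],[0.4,-4.5,0,-0.7,0,0,0],[0.4,-4.5,0,-0.7,0,0,0],[0.4,-4.5,0,-0.7,0,0,0],[0.4,-4.5,0,-0.7,0,0,0],[0.4,-4.5,0,-0.7,0,0,0],[0.4,-4.5,0,-0.7,0,0,0]]]' 25
python3 -m creep '[[[0.4,-4,0,-0.8,0,0,0],[0.4,-3,0,-0.7,0,0,0],[0.4,-2,0,-0.5,0,0,0],[0.4,-1,0,0,0,0,0],[0.4,0,0,0,0,0,0],[0.4,0,0,0,0,0,0],[0.4,0,0,0,0,0,0],[0.4,0,0,0,0,0,0]]]' 25
python3 -c "
from h import *;from plant import readout;s=readout.read_state();print(axes(s).round(3),s['tool_pos'],s['opening'],s['force'])"
```

```text
t: 56.25
tool_pos: [0.5401, 0.1923, 0.2226]
orientation: [-1.203, -1.2, 1.215]
force: [0.2, 1.0, 0.2]
opening: 0.0557
t: 57.05
tool_pos: [0.6005, -0.1579, 0.2423]
orientation: [-1.207, -1.222, 1.213]
force: [0.7, 1.0, 0.0]
opening: 0.0556
t: 57.85
tool_pos: [0.621, -0.2662, 0.2419]
orientation: [-1.21, -1.217, 1.21]
force: [-0.4, -0.3, -0.3]
opening: 0.0559
[[-0.005  0.005 -1.   ]
 [ 1.     0.001 -0.005]
 [ 0.001 -1.    -0.005]] [ 0.62102765 -0.26620357  0.2419004 ] 0.05588220298202942 [-0.43177374 -0.28889865 -0.27939049]
```

```bash
python3 -m creep '[[[0.4,1.2,0,1.2,0.3,0.3,0],[0.4,0,3,0,0,0,0],[0.4,0,3,0,0,0,0],[0.4,0,2,0,0,0,0],[0.4,0,0.6,0,0,0,0],[0.4,0,0,0,0,0,0],[0.4,0,0,0,0,0,0],[0.4,0,0,0,0,0,0]]]' 25
python3 -c "
from h import *;from plant import readout;s=readout.read_state();print(axes(s).round(3),s['tool_pos'],s['opening'],s['force'])"
```

```text
t: 58.65
tool_pos: [0.6117, -0.2477, 0.1595]
orientation: [-1.212, -1.22, 1.213]
force: [1.1, 0.6, 0.4]
opening: 0.0558
[[-0.008  0.007 -1.   ]
 [ 1.    -0.002 -0.008]
 [-0.002 -1.    -0.007]] [ 0.61172364 -0.24769226  0.15950073] 0.05578336741351562 [1.06487753 0.58368304 0.36948129]
```

```bash
python3 -m creep '[[[0.4,-0.5,1,0.15,0.4,0.5,0],[0.4,0,1.3,0,0,0,0],[0.4,0,1.3,0,0,0,0],[0.4,0,0.8,0,0,0,0],[0.4,0,0.2,0,0,0,0],[0.4,0,0,0,0,0,0],[0.4,0,0,0,0,0,0],[0.4,0,0,0,0,0,0]]]' 25
python3 -c "
from h import *;from plant import readout;s=readout.read_state();print(axes(s).round(3),s['tool_pos'],s['opening'],s['force'])"
```

```text
t: 59.45
tool_pos: [0.611, -0.2541, 0.1111]
orientation: [-1.214, -1.208, 1.209]
force: [0.0, -0.2, -0.0]
opening: 0.0557
[[ 0.002  0.002 -1.   ]
 [ 1.    -0.003  0.002]
 [-0.003 -1.    -0.002]] [ 0.6110411  -0.2540834   0.11110946] 0.055732372517666495 [ 0.02915121 -0.16400159 -0.00862102]
```

```bash
python3 -m creep '[[[0.4,0.1,0,0.2,0,0,0],[0.4,0,0,0,0,0,0],[0.7,0,0,0,0,0,0],[1,0,0,0,0,0,0],[1,0,0,0,0,0,0],[1,0,0,0,0,0,0],[1,0,0,0,0,0,0],[1,0,0,0,0,0,0]]]' 25
python3 -c "
from h import *;from plant import readout;s=readout.read_state();print(axes(s).round(3),s['tool_pos'],s['opening'],s['force'])"
python3 -m creep '[[[1,0,-0.5,0,0,0,0],[1,0,-1.5,0,0,0,0],[1,0,-3,0,0,0,0],[1,0,-3,0,0,0,0],[1,0,-3,0,0,0,0],[1,1.5,-0.5,0,0,0,0],[1,3,0,0.1,0,0,0],[1,4,0,0.1,0,0,0]]]' 25
python3 -m creep '[[[1,4,0,0.1,0,0,0],[1,4,0,0.1,0,0,0],[1,4,0,0.1,0,0,0],[1,4,0,0.1,0,0,0],[1,4,0,0.1,0,0,0],[1,3,0,0.1,0,0,0],[1,2,0,0,0,0,0],[1,1,0,0,0,0,0]]]' 25
python3 -c "
from h import *;from plant import readout;s=readout.read_state();print(axes(s).round(3),s['tool_pos'],s['opening'],s['force'])"
```

```text
t: 60.25
tool_pos: [0.6099, -0.2535, 0.1132]
orientation: [-1.217, -1.209, 1.209]
force: [0.6, -0.2, -1.2]
opening: 0.0255
[[ 0.002  0.005 -1.   ]
 [ 1.    -0.004  0.002]
 [-0.004 -1.    -0.005]] [ 0.60992239 -0.25351008  0.11317184] 0.025526998584761942 [ 0.62714714 -0.2278649  -1.22560209]
t: 61.05
tool_pos: [0.6055, -0.1679, 0.2333]
orientation: [-1.216, -1.203, 1.204]
force: [1.5, 0.9, -3.3]
opening: 0.0255
t: 61.85
tool_pos: [0.5932, 0.1148, 0.2264]
orientation: [-1.204, -1.203, 1.209]
force: [-0.2, -0.9, -3.2]
opening: 0.0255
[[ 0.003 -0.007 -1.   ]
 [ 1.     0.002  0.003]
 [ 0.002 -1.     0.007]] [0.59318808 0.1147919  0.22643285] 0.025469659129221164 [-0.16736018 -0.89343456 -3.15528169]
```

```bash
python3 -m creep '[[[1,0.7,0,0.3,-0.3,-0.2,0],[1,0.2,1,0.2,0,0,0],[1,0,2,0,0,0,0],[1,0,1,0,0,0,0],[1,0,0.2,0,0,0,0],[1,0,0,0,0,0,0],[1,0,0,0,0,0,0],[1,0,0,0,0,0,0]]]' 25
python3 -c "
from h import *;from plant import readout;s=readout.read_state();print(axes(s).round(3),s['tool_pos'],s['opening'],s['force'])"
```

```text
t: 62.65
tool_pos: [0.5862, 0.1223, 0.1807]
orientation: [-1.207, -1.206, 1.21]
force: [0.2, -0.3, -2.7]
opening: 0.0256
[[ 0.001 -0.003 -1.   ]
 [ 1.     0.001  0.001]
 [ 0.001 -1.     0.003]] [0.58616192 0.12228188 0.18071664] 0.02562841686850116 [ 0.17895511 -0.34580904 -2.67325916]
```

```bash
python3 -m creep '[[[1,0.8,0,0.2,-0.2,0,0],[1,0,0.5,0,0,0,0],[1,0,1,0,0,0,0],[1,0,0.5,0,0,0,0],[1,0,0.2,0,0,0,0],[1,0,0,0,0,0,0],[1,0,0,0,0,0,0],[1,0,0,0,0,0,0]]]' 25
python3 -c "
from h import *;from plant import readout;s=readout.read_state();print(axes(s).round(3),s['tool_pos'],s['opening'],s['force'])"
```

```text
t: 63.45
tool_pos: [0.5847, 0.1312, 0.1579]
orientation: [-1.21, -1.211, 1.207]
force: [-0.1, -0.2, -3.6]
opening: 0.0256
[[ 0.001  0.002 -1.   ]
 [ 1.     0.001  0.001]
 [ 0.001 -1.    -0.002]] [0.58468628 0.13119277 0.15786414] 0.025572423767760945 [-0.09775369 -0.23350374 -3.57548599]
```

```bash
python3 -m creep '[[[1,-0.1,0.4,0.05,0,0,0],[1,0,0.3,0,0,0,0],[1,0,0.1,0,0,0,0],[1,0,0.1,0,0,0,0],[1,0,0.1,0.1,0,0,0],[1,0,0.1,0,0,0,0],[1,0,0,0,0,0,0],[1,0,0,0,0,0,0]]]' 25
python3 -m creep '[[[1,0,0.1,0,0,0,0],[1,0,0,0,0,0,0],[1,0,0.1,0,0,0,0],[1,0,0,0,0,0,0],[1,0,0.1,0.1,0,0,0],[1,0,0,0,0,0,0],[1,0,0,0,0,0,0],[1,0,0,0,0,0,0]]]' 25
python3 -c "
from h import *;from plant import readout;s=readout.read_state();print(axes(s).round(3),s['tool_pos'],s['opening'],s['force'])"
```

```text
t: 64.25
tool_pos: [0.5839, 0.13, 0.1473]
orientation: [-1.212, -1.212, 1.206]
force: [-0.4, 0.1, -2.1]
opening: 0.0258
t: 65.05
tool_pos: [0.585, 0.1301, 0.1471]
orientation: [-1.216, -1.216, 1.203]
force: [-0.5, 0.8, 0.4]
opening: 0.0255
[[ 0.001  0.01  -1.   ]
 [ 1.     0.002  0.001]
 [ 0.002 -1.    -0.01 ]] [0.58501458 0.13010091 0.14707192] 0.025526415778886365 [-0.51443939  0.79251124  0.44887544]
```

```bash
python3 -m creep '[[[1,0,0.1,0.1,0,0,0],[1,0,0,0,0,0,0],[0.9,0,0,0,0,0,0],[0.6,0,0,0,0,0,0],[0.4,0,0,0,0,0,0],[0.4,0,0,0,0,0,0],[0.4,0,-2,0,0,0,0],[0.4,0,-3,0,0.4,0,0]]]' 25
python3 -m creep '[[[0.4,0,-4,0,0,0,0],[0.4,0,-3,1,0,0,0],[0.4,3,0,2,0,0,0],[0.4,4,0,2.5,0,0,0],[0.4,4,0,2.5,0,0,0],[0.4,4,0,2.5,0,0,0],[0.4,4,0,2.5,0,0,0],[0.4,4,0,2.5,0,0,0]]]' 25
python3 -m creep '[[[0.4,4,0,2,0,0,0],[0.4,3,0,1,0,0,0],[0.4,0,0,0,0,0,0],[0.4,0,0,0,0,0,0],[0.4,0,0,0,0,0,0],[0.4,0,0,0,0,0,0],[0.4,0,0,0,0,0,0],[0.4,0,0,0,0,0,0]]]' 25
python3 look.py t4
```

```text
t: 65.85
tool_pos: [0.5801, 0.1297, 0.1911]
orientation: [-1.204, -1.204, 1.211]
force: [0.7, 0.2, -0.9]
opening: 0.055
t: 66.65
tool_pos: [0.4261, 0.3627, 0.2696]
orientation: [-1.214, -1.202, 1.199]
force: [-0.1, 1.2, -0.4]
opening: 0.0554
t: 67.45
tool_pos: [0.3925, 0.437, 0.269]
orientation: [-1.212, -1.204, 1.202]
force: [-0.7, 0.7, -0.2]
opening: 0.0558
[[0.008, -0.0, -1.0], [1.0, 0.002, 0.008], [0.002, -1.0, 0.0]] [0.3925 0.437  0.269 ]
yellow knobT [5.769e-01 2.574e-01 5.770e-02 5.706e-01 2.489e-01 1.224e-01 4.750e+02]
yellow knobD [5.778e-01 2.586e-01 2.650e-02 5.769e-01 2.577e-01 1.661e-01 1.780e+02]
yellow lidD [5.769e-01 2.573e-01 5.800e-02 5.699e-01 2.482e-01 1.223e-01 5.100e+02]
yellow pad [5.976e-01 2.423e-01 3.950e-02 5.990e-01 2.364e-01 3.810e-02 5.000e+01]
blue knobT [5.430e-01 1.918e-01 5.830e-02 5.376e-01 1.837e-01 1.224e-01 5.290e+02]
blue knobD [5.433e-01 1.930e-01 2.610e-02 5.431e-01 1.918e-01 1.657e-01 2.030e+02]
blue lidD [5.430e-01 1.919e-01 5.850e-02 5.376e-01 1.834e-01 1.223e-01 5.510e+02]
blue pad [5.441e-01 1.909e-01 6.510e-02 5.461e-01 1.697e-01 3.860e-02 1.340e+02]
red knobT [5.835e-01 1.282e-01 5.790e-02 5.773e-01 1.226e-01 1.224e-01 5.420e+02]
red knobD [5.850e-01 1.300e-01 2.640e-02 5.840e-01 1.289e-01 1.662e-01 1.940e+02]
red lidD [5.835e-01 1.282e-01 5.790e-02 5.773e-01 1.226e-01 1.223e-01 5.580e+02]
red pad [5.824e-01 1.289e-01 6.630e-02 5.626e-01 1.110e-01 3.830e-02 1.610e+02]
jarS [5.190e-01 4.200e-03 3.810e-02 5.196e-01 4.000e-03 5.440e-02 2.980e+02]
green [7.829e-01 5.770e-02 6.630e-02 7.834e-01 5.480e-02 8.820e-02 1.890e+02]
```

View pics/t4.png

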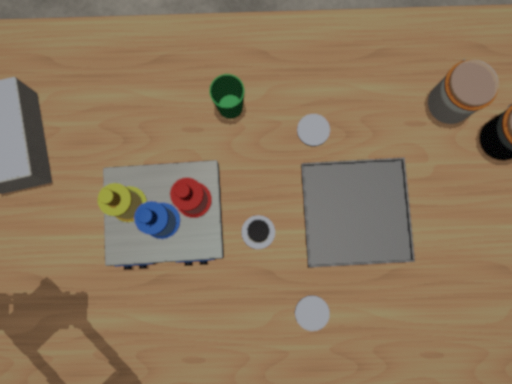

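All three beakers are back on pads of their own colour, within about 2 mm: yellow (0.578, 0.258) against its pad at (0.579, 0.258), blue (0.543, 0.192) against (0.5445, 0.1925), and red (0.584, 0.129) against (0.584, 0.1305). The jar is centred on the stand at (258,232), and the cup has not moved. I'm handing the job in.

```bash
python3 -c "
from plant import robot;print(robot.close_job())"
```

```text
the job is handed in; nothing more can be done
None
```

The job is done and handed in at about 67.5 s of the 138 s allowed. I moved the red, blue and yellow beakers to the tray in that order. Then I put the amber jar on the leftmost white stand and returned yellow, blue and red to the pads of their colours.

**Last top-camera check:**
- **Beakers:** each centre is within about 2 mm of its pad's centre, and all are upright, with lids and knobs at the expected heights.
- **Jar:** it is about 1 mm off the stand's centre, with its lid at the right height.
- **Green cup:** it has not moved, to within 1 mm.
- **Robot:** the arm is parked clear and touching nothing. The wrist force read only a few newtons at the end of each move.

No final check failed. The yellow beaker and pad were at first only partly detected because my colour mask was too strict. I loosened it before relying on those positions. I did not take a final side-camera picture, so the uprightness check rests on the top camera's depth readings.

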